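Fit the painter's wrist rest into its slotted block

ROBOT

A 7-joint arm with a two-finger parallel gripper is mounted at the origin on the work surface. World frame = base frame: x ahead of the robot, y to its left, z up, the work surface at z = 0. Lengths are in mm, angles in rad, forces in N, time in s.
With the tool pointing down it reaches from about 400 to 900 mm from the base axis. Payload 5.6 kg.
Tool frame: the origin (TCP) lies between the finger pads; the fingertips stand 8 mm ahead of it and the grasp point (between the pads) lies 11 mm behind it; z points along the fingers, y is the line along which they close (so a half turn about z gives the same grasp; the last joint's range is limited). The gripper opens to 92 mm and grips with 3 to 60 N. Pads are 20 mm wide; open, the fingers measure 128 mm over their backs; the gripper's body (75 mm by 189 mm) begins 69 mm behind the grasp point.
Start: joints at [1.072, 0.468, -0.012, 1.603, 0.006, 1.071, -0.056], TCP at [286.08, -583.667, 222.592] pointing down, gripper open.
Joint ranges: [-2.53, 2.53], [-0.31, 2.02], [-1.57, 1.55], [0.28, 2.44], [-1.29, 4.43], [0.15, 1.84], [-2.92, 2.92]. Speed limits (rad/s): [2.57, 2.57, 3.14, 3.14, 3.14, 3.14, 3.14].

INTERFACE

Orientations are given as a rotation vector (axis times angle).
In Python, from cell import robot, grip, kinematics, readout, read_camera, camera_info, ticket, spot_in, mark_of gives the robot as it stands. Calls block until the motion is done:
- robot.movep(position, orientation): joint-space move of the TCP to a pose.
- robot.servo_line(position, feed=150, rotation=None): straight line of the TCP; rotation=None keeps the orientation; feed is the mean speed in mm/s.
- robot.goto_joints(angles): joint-space move.
- grip(opening, newtons=None): opening from 0.0 (shut) to 1.0 (fully open); newtons is the grip in N (None keeps the last); returns when the fingers have stopped.
- robot.hold(seconds).
- kinematics.ik(position, orientation): joint angles nearest the present ones, or None.
- readout.observe(): the state.
- read_camera(name): name is "side" or "top"; returns (picture, depth): 480x640x3 uint8, red, green, blue; 480x640 float32, mm along the optical axis (not along the pixel's ray), 0 where there is no reading.
- camera_info(name): a dict with "camera_matrix" (3x3 intrinsics, pixels), "R" (3x3) and "t" (3): a world point X has camera coordinates R X + t. Camera axes: x right, y down, z forward; pixel columns grow to the right and rows downward; lengths in mm; the calibration is good to about 2 mm. A picture is of the moment at which its call begins. camera_info takes no time and is no camera call.
A pose or a line that the arm cannot do raises robot.IKError and nothing moves.
- ticket.job_done(): hands the job in; it is judged then, once.
Trained networks look in the newest picture that a camera, given by its name, has taken for a name from the list of things; names that differ only in an ending like _2 or _b are one class to them, and where a whole thing is asked for, a point or a joint stands for the part that bears it (a point fixed in the world has none). Each returns a list of dicts, best first, with "p" (0 to 1); they miss things now and then, are a little off and sometimes report something else, mostly with a low value. They report only what shows in the picture. A call takes as long as a camera call.
- spot_in(camera, query): "xy" ([column, row] in pixels, amid what is visible of it).
- mark_of(camera, query): "xy" ([column, row] in pixels: a listed point, or the origin of a listed thing).
The state is a dict: "t": time; "joints": joint angles; "joint_velocities": joint speeds; "joint_torque": joint torques, N m; "tcp_pos": TCP position; "tcp_rot": TCP orientation; "contact_force": force on the tool from outside, world axes, zero at the start; "wrist_torque": the same for the moment, N m; "grip_width": opening from 0.0 (shut) to 1.0 (fully open); "grip_force": force on a finger pad.
Only numpy, scipy, OpenCV 4.12 (cv2) and the standard library are available. Lean on these libraries where they do the work, as an engineer would, in place of code of your own. Each camera call takes 0.05 s, during which the arm holds its last target. There are 200 camera calls.

TASK

Set up the painting bench: take the T-shaped wrist rest out of the storage rack, turn it so that its flat tang matches the oblong hole in the slotted block, and lower it in upright until its round collar sits flat on the block, then let go. Use the block with the oblong hole, not the one with the small round hole, and do not shift or knock over the unfinished blue-banded vase on the bench.

Things in the scene. Friction and masses are not known exactly. Their poses are not given: they have to be found in the camera images.
- rest: Dark wooden T-shaped wrist rest, upright, 139 mm tall, 160 g. Origin: centre of the tang's bottom; z up, x along the crossbar. Flat tang 32 (x) by 14 (y), z 0-45 mm, lowest 6 mm narrower; round collar 68 across, z 45-53; post 20 thick; crossbar 110 (x) by 24 (y), z 115-139, parallel to the tang: grip its middle across the 24 mm. Same either way round. In the rack its origin is at z = 10 mm.
- slot_block: Pale wooden block 110 (x) by 90 (y) by 55 mm high, fixed, with an oblong hole through its middle, 44 mm long (block's x) by 26 mm wide (y), dark from above. Origin: centre of its underside, on the hole's axis, z up. Fully home, the rest's origin is 10 mm above it and the collar lies on the block. A twin block has only a 24 mm round hole; they may stand in either place.
- rack: Brown wooden storage rack 100 (x) by 250 (y) by 55 mm high, fixed. Origin: centre of its underside, z up. Two round 42 mm holes at y = -75 and +75 mm. One holds the wrist rest, its collar resting on the rack, the tang hanging in the hole at some yaw; the other a round-headed mandrel (top 132 mm above the bench) that is not needed.
- vase: Unfinished white porcelain vase with a blue band, 150 mm tall, 86 mm across the belly, loose on the bench. Origin: centre of its foot, z up. It must stay where it is. Plain white vases without a band stand elsewhere.

How it is judged:
By the outcome, as a careful person would: the job done as asked, in the order asked, and still so for the second after the job is handed in, with the robot touching nothing.
It also fails if it takes over 42 s, if anything falls off the work surface, if the arm or the gripper's body presses on something with over 40 N, if the wrist force passes 120 N, or if a joint passes its speed limit or range.

## Working session

There is one attempt and no reset: what is moved stays moved. The work goes in short steps, each a Python script; the robot and the scene stay as the last script left them, time stands still between calls to the robot, and variables do not carry over. Pictures are saved under pics/ and viewed, at most 10 in all, crops included, and the job is handed in when it is done.

```bash
mkdir -p pics; python3 - <<'E'
from cell import *
import cv2,numpy as np
for n in ("top","side"):
    p,d=read_camera(n); cv2.imwrite(f"pics/{n}0.png",p[:,:,::-1]); np.savez(f"pics/{n}0.npz",p=p,d=d)
    i=camera_info(n); print(n,np.array(i["camera_matrix"]).round(1).tolist(),"cam pos",(-np.array(i["R"]).T@np.array(i["t"])).round(0),np.array(i["R"]).round(3).tolist())
    for q in ("rest","slot_block","rack","vase"):
        print(q,[(np.round(r["xy"],0).tolist(),round(r["p"],2)) for r in spot_in(n,q)[:3]],[(np.round(r["xy"],0).tolist(),round(r["p"],2)) for r in mark_of(n,q)[:3]])
o=readout.observe();print(o["t"],o["tcp_rot"])
E
```

```text
top [[591.7, 0.0, 320.1], [0.0, 591.7, 246.1], [0.0, 0.0, 1.0]] cam pos [ 362.    2. 1151.] [[-0.098, -0.995, -0.001], [-0.974, 0.096, -0.203], [0.202, -0.019, -0.979]]
rest [([127.0, 304.0], 0.67)] [([141.0, 306.0], 0.89)]
slot_block [([370.0, 296.0], 0.71)] [([367.0, 295.0], 0.8)]
rack [([185.0, 310.0], 0.89)] [([182.0, 309.0], 0.66)]
vase [([330.0, 203.0], 0.89)] [([332.0, 213.0], 0.76)]
side [[478.2, 0.0, 325.0], [0.0, 478.2, 237.8], [0.0, 0.0, 1.0]] cam pos [1238. -301.  634.] [[0.393, 0.919, -0.01], [0.573, -0.254, -0.779], [-0.719, 0.301, -0.627]]
rest [([462.0, 164.0], 0.55)] [([458.0, 199.0], 0.88)]
slot_block [([274.0, 236.0], 0.56)] [([278.0, 243.0], 0.82)]
rack [([425.0, 203.0], 0.56)] [([423.0, 209.0], 0.61)]
vase [([332.0, 265.0], 0.97)] [([332.0, 292.0], 0.7)]
0.9 [ 3.06032502e+00  7.09658547e-01 -9.32691521e-05]
```

View pics/top0.png

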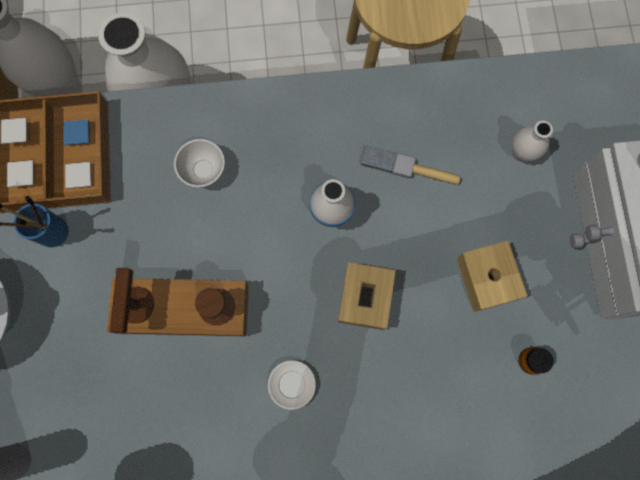

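View pics/side0.png

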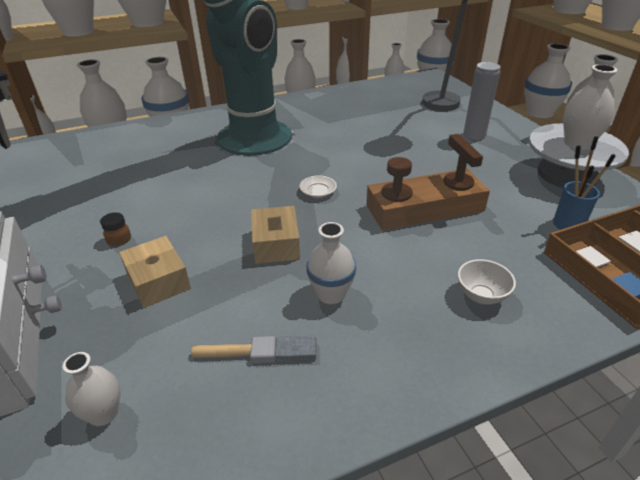

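The top view shows the rest's crossbar at (121,300) at the rack's left end, with the mandrel at (212,305). The block with the oblong hole is at (367,296), its round-hole twin at (493,275), and the banded vase at (332,203). The side view agrees, and it also shows a lamp and a grey cylinder behind the rack. Next I'll measure the poses from depth.

```bash
cat > h.py <<'E'
import cv2,numpy as np
from cell import camera_info
def cloud(n,d):
    i=camera_info(n);K=np.array(i["camera_matrix"]);R=np.array(i["R"]);t=np.array(i["t"])
    v,u=np.mgrid[:480,:640]
    c=np.stack([(u-K[0,2])/K[0,0]*d,(v-K[1,2])/K[1,1]*d,d],-1)
    X=(c-t)@R; X[d<=0]=np.nan
    return X
def rect(P):
    (c,s,a)=cv2.minAreaRect(P[:,:2].astype(np.float32))
    b=cv2.boxPoints((c,s,a)); e=[b[1]-b[0],b[2]-b[1]]; e=max(e,key=np.linalg.norm)
    return np.round(c,1),np.round(s,1),round(float(np.degrees(np.arctan2(e[1],e[0]))),1)
def pick(X,cx,cy,r,z0,z1):
    with np.errstate(invalid="ignore"):
        m=(np.hypot(X[...,0]-cx,X[...,1]-cy)<r)&(X[...,2]>z0)&(X[...,2]<z1)
    return m
E
python3 - <<'E'
from h import *
for n,px in (("top",dict(bar=(121,300),block=(350,285),vase=(345,215),rack=(180,325),twin=(480,265),mand=(212,300))),("side",dict(bar=(465,148),block=(262,220),vase=(332,265),lamp=(440,100),pole=(456,50),cyl=(485,70),rack=(430,190)))):
    f=np.load(f"pics/{n}0.npz");X=cloud(n,f["d"])
    for k,(u,v) in px.items(): print(n,k,X[v,u].round(0))
    u,v=px["bar"];b=X[v,u]; m=pick(X,b[0],b[1],90,128,146);print("bar",rect(X[m]),m.sum(),np.median(X[m][:,2]).round(1))
    u,v=px["block"];b=X[v,u]; m=pick(X,b[0],b[1],110,48,62);
    # keep connected blob only
    l=cv2.connectedComponents(m.astype(np.uint8))[1];m=l==l[v,u];print("block",rect(X[m]),m.sum(),np.median(X[m][:,2]).round(1))
    if n=="top":
        c=rect(X[m])[0]; g=f["p"].sum(2); 
        Z=X.copy(); cam=-np.array(camera_info(n)["R"]).T@np.array(camera_info(n)["t"])
        P=cam+(X-cam)*((55-cam[2])/(X[...,2]-cam[2]))[...,None]
        h=(np.hypot(P[...,0]-c[0],P[...,1]-c[1])<32)&(X[...,2]<50)
        print("hole",rect(P[h]),h.sum()); h=(np.hypot(P[...,0]-c[0],P[...,1]-c[1])<32)&(g<130);print("hole dark",rect(P[h]),h.sum())
    u,v=px["vase"];b=X[v,u]; m=pick(X,b[0],b[1],70,20,160);print("vase",X[m].min(0).round(0),X[m].max(0).round(0))
    m=(X[...,2]>160)&(X[...,0]>150)&(X[...,0]<900)&(abs(X[...,1])<600);print("tall",m.sum(),*( (X[m].min(0).round(0),X[m].max(0).round(0)) if m.any() else ()))
    m=pick(X,*X[px["rack"][1],px["rack"][0]][:2],170,50,59);l=cv2.connectedComponents(m.astype(np.uint8))[1];u,v=px["rack"];m=l==l[v,u];print("rack",rect(X[m]))
E
```

```text
top bar [510. 329. 145.]
top block [510. -68.  56.]
top vase [635. -70.  92.]
top rack [467. 252.  54.]
top twin [ 523. -314.   58.]
top mand [497. 177. 132.]
bar (array([510.9, 329.9]), array([ 25.8, 110.2]), -8.4) 251 139.1
block (array([488.2, -97.3]), array([ 90.3, 110.9]), -15.1) 2538 54.8
hole (array([484.9, -96.1]), array([26.1, 49.2]), -15.4) 328
hole dark (array([486. , -94.2]), array([20.9, 34.4]), -14.2) 206
vase [622. -94.  42.] [703.  -7. 156.]
tall 733 [ 486. -597.  160.] [705. 529. 187.]
rack (array([499.6, 237.8]), array([213.6, 100.4]), 83.1)
side bar [523. 320. 148.]
side block [ 470. -118.   56.]
side vase [694. -61.  98.]
side lamp [ 40. 602.  19.]
side pole [-733. 1236. -129.]
side cyl [267. 558. 195.]
side rack [513. 254.  55.]
bar (array([511.4, 318.3]), array([111.5,  23.6]), 3.6) 283 137.3
block (array([486.8, -98.9]), array([ 89.8, 114.4]), -15.0) 1441 54.6
vase [630. -96.  20.] [710.  -8. 153.]
tall 1125 [ 221. -556.  160.] [705. 599. 346.]
rack (array([501.3, 255.2]), array([253.4, 105.6]), 82.7)
```

```bash
python3 - <<'E'
from h import *
from cell import *
from scipy.spatial.transform import Rotation as Ro
for n in ("top","side"):
    f=np.load(f"pics/{n}0.npz");d=f["d"]
    X=cloud(n,d)
    for z0,z1 in ((133,146),(120,146)):
        m=pick(X,510,329,75,z0,z1);P=X[m]
        w,V=np.linalg.eigh(np.cov(P[:,:2].T));v=V[:,1]
        Q=(P[:,:2]-[510,329]);
        print(n,z0,m.sum(),rect(P),"pca yaw",np.degrees(np.arctan(v[1]/v[0])).round(1),"mean",P.mean(0).round(1))
# colour-based: project bar top outline to z=139 in top view
f=np.load("pics/top0.npz");i=camera_info("top");K,R,t=[np.array(i[k]) for k in("camera_matrix","R","t")]
def proj(p):
    c=R@p+t;return (K@c/c[2])[:2]
img=cv2.resize(f["p"][240:360,90:270,::-1],None,fx=4,fy=4,interpolation=cv2.INTER_CUBIC)
for th,c,col in ((-8.4,(510.9,329.9),(0,255,0)),(-2,(511,325),(255,0,255))):
    a=np.radians(th);ux=np.array([np.cos(a),np.sin(a)]);uy=np.array([-ux[1],ux[0]])
    q=[proj(np.append(np.array(c)+sx*55*ux+sy*12*uy,139.)) for sx,sy in((1,1),(1,-1),(-1,-1),(-1,1))]
    cv2.polylines(img,[np.int32((np.array(q)-[90,240]+.5)*4)],True,col,1)
cv2.imwrite("pics/bar.png",img)
for p,th in(((511,329,126),-8.4),((511,329,290),-8.4),((487,-97,290),-15),((487,-97,126),-15)):
  for k in(0,np.pi):
    r=(Ro.from_euler("z",np.radians(th)+k)*Ro.from_euler("x",np.pi)).as_rotvec()
    q=kinematics.ik(p,r);print(p,k,None if q is None else np.round(q,2))
E
```

```text
top 133 194 (array([511. , 329.9]), array([ 25.8, 110.1]), -8.4) pca yaw -8.1 mean [510.2 321.3 140.9]
top 120 258 (array([510.9, 329.9]), array([ 25.8, 110.2]), -8.4) pca yaw -8.2 mean [508.7 321.  138.3]
side 133 208 (array([511.4, 318.3]), array([111.5,  23.6]), 3.6) pca yaw -2.7 mean [524.4 318.4 139.6]
side 120 329 (array([511.4, 318.3]), array([111.4,  24.4]), 4.1) pca yaw -2.8 mean [523.9 318.4 135.6]
(511, 329, 126) 0 [-0.11  0.63 -0.72  1.75  0.5   0.95 -2.74]
(511, 329, 126) 3.141592653589793 [ 0.13  0.86 -1.15  1.74  0.86  1.14  0.14]
(511, 329, 290) 0 [ 0.08  0.55 -1.01  1.59  0.48  1.28 -2.73]
(511, 329, 290) 3.141592653589793 [ 0.1   0.56 -1.05  1.59  0.5   1.29  0.4 ]
(487, -97, 290) 0 [ 0.34  0.15 -0.24  1.88  0.04  1.11 -1.74]
(487, -97, 290) 3.141592653589793 [ 0.74  0.21 -0.69  1.86  0.15  1.13  1.3 ]
(487, -97, 126) 0 [ 0.25  0.35 -0.14  2.05  0.07  0.75 -1.77]
(487, -97, 126) 3.141592653589793 [ 0.66  0.43 -0.64  2.02  0.36  0.8   1.12]
```

View pics/bar.png

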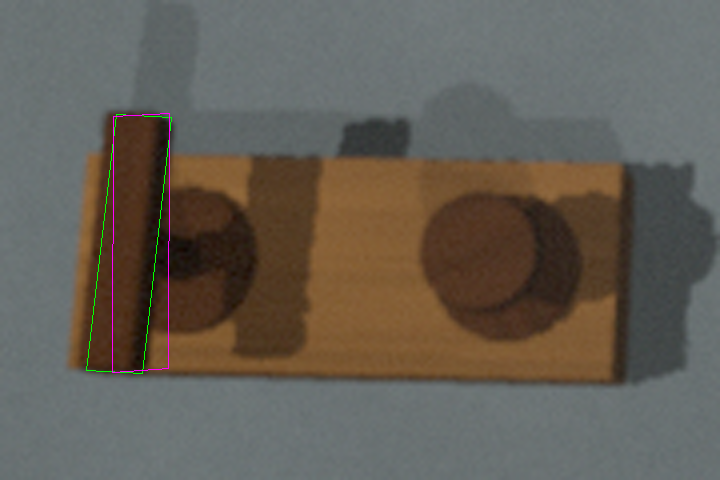

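The overlay confirms the bar at about (510,330), yaw about -8°: its top-face corners are at crop (107,112) and (83,372). The grasp aligns and centres the bar across the fingers, so I'll pick now and re-measure once it's in the gripper.

```bash
cat >> h.py <<'E'
from scipy.spatial.transform import Rotation as Ro
def down(deg): return (Ro.from_euler("z",np.radians(deg)+np.pi)*Ro.from_euler("x",np.pi)).as_rotvec()
E
python3 - <<'E'
from h import *
from cell import *
def s(l):
    o=readout.observe();print(l,round(o["t"],2),np.round(o["tcp_pos"],1),np.round(o["contact_force"],1),round(o["grip_width"]*92,1),round(o["grip_force"],1),np.round(o["joints"],2))
robot.movep([470,-150,320],down(-12)); s("way")
robot.movep([510,330,270],down(-8)); s("above")
robot.servo_line([510,330,127],feed=100); s("low")
grip(0.0,35); s("grip")
robot.servo_line([510,330,290],feed=90); s("up")
for n in("top","side"):
    p,d=read_camera(n);cv2.imwrite(f"pics/{n}1.png",p[:,:,::-1]);np.savez(f"pics/{n}1.npz",p=p,d=d)
a=np.vstack([np.hstack([cv2.resize(cv2.imread("pics/top1.png")[180:380,60:260],(400,400)),cv2.resize(cv2.imread("pics/side1.png")[30:230,370:570],(400,400))])]);cv2.imwrite("pics/lift.png",a)
E
```

```text
way 2.65 [ 469.9 -151.   319.8] [ 0.7 -0.   0.2] 92.2 0.0 [ 0.85  0.17 -0.67  1.82  0.11  1.19  1.5 ]
above 4.42 [510.9 328.8 269.9] [-0.1  0.2  0.3] 92.1 0.0 [ 0.14  0.63 -1.14  1.61  0.59  1.29  0.33]
low 6.0 [510.3 330.3 127.6] [ 0.3  0.8 -0.5] 92.2 0.0 [ 0.07  0.77 -1.01  1.74  0.74  1.07  0.23]
grip 7.03 [510. 330. 127.] [-0.1  0.5 -1. ] 23.6 35.0 [ 0.07  0.77 -1.01  1.74  0.74  1.06  0.23]
up 8.99 [509.9 329.8 289.5] [-0.9 -0.6 -1.7] 23.9 35.0 [ 0.15  0.61 -1.15  1.59  0.57  1.32  0.35]
```

View pics/lift.png

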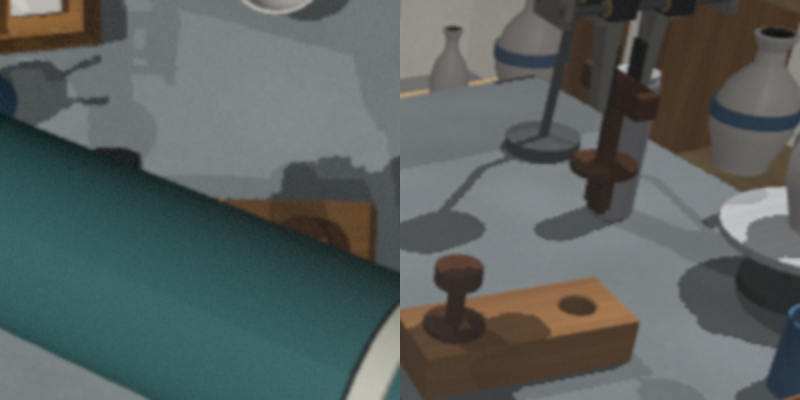

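The rest is held upright: in the right panel the collar is at (603,165) and the tang at (598,195), with the rack hole empty. I'll carry it over the block and check offset and tilt there.

```bash
python3 - <<'E'
from h import *
from cell import *
robot.movep([487,-97,290],down(-15))
robot.servo_line([487,-97,215],feed=100)
robot.hold(0.3)
o=readout.observe();print(o["t"],np.round(o["tcp_pos"],1),np.round(o["contact_force"],1),round(o["grip_width"]*92,1))
for n in("side","top"):
    p,d=read_camera(n);np.savez(f"pics/{n}2.npz",p=p,d=d);cv2.imwrite(f"pics/{n}2.png",p[:,:,::-1])
    print(n,mark_of(n,"rest")[:1],spot_in(n,"rest")[:1])
    X=cloud(n,d);z0=o["tcp_pos"][2]-116
    for nm,a,b in (("tang",5,38),("collar",46,53),("post",60,108),("bar",116,139)):
        m=pick(X,487,-97,65,z0+a,z0+b);P=X[m]
        if len(P)>5:print(n,nm,len(P),"mean",P.mean(0).round(1),rect(P))
i=camera_info("side");K,R,t=[np.array(i[k]) for k in("camera_matrix","R","t")]
a=np.radians(-15);ux=np.array([np.cos(a),np.sin(a)]);uy=np.array([-ux[1],ux[0]])
img=cv2.imread("pics/side2.png");s=5;u0,v0=200,100
big=cv2.resize(img[v0:v0+120+20,u0:u0+150],None,fx=4,fy=4,interpolation=cv2.INTER_CUBIC)
def pr(pts):
    c=np.array(pts)@R.T+t;q=(c@K.T);q=q[:,:2]/q[:,2:];return np.int32((q-[u0,v0]+.5)*4)
c0=np.array(o["tcp_pos"][:2])
def box(lx,ly,z,c): return [np.append(c+sx*lx/2*ux+sy*ly/2*uy,z) for sx,sy in((1,1),(1,-1),(-1,-1),(-1,1))]
for lx,ly,z in((110,24,115),(110,24,139),(32,14,6),(32,14,45)): cv2.polylines(big,[pr(box(lx,ly,z0+z,c0))],True,(0,255,0),1)
th=np.linspace(0,6.28,40);cv2.polylines(big,[pr([[c0[0]+34*np.cos(k),c0[1]+34*np.sin(k),z0+53] for k in th])],True,(0,255,0),1)
for lx,ly in((110,90),(44,26)): cv2.polylines(big,[pr(box(lx,ly,55,np.array([487,-97])))],True,(255,0,255),1)
cv2.imwrite("pics/chk.png",big)
E
```

```text
11.8667 [487.2 -97.1 215.3] [-1.1  0.4 -0.8] 23.7
side [{'xy': [276.9, 203.5], 'p': 0.87}] [{'xy': [269.7, 174.8], 'p': 0.69}]
side tang 90 mean [ 501.7 -101.7  118.9] (array([ 501.7, -101.6]), array([13.9,  5.7]), 78.6)
side collar 476 mean [495.1 -99.9 150.4] (array([488.9, -97.6]), array([66. , 68.3]), -18.1)
side post 143 mean [494.2 -99.4 174.1] (array([493.6, -94.9]), array([27.8, 12.1]), 78.7)
side bar 703 mean [ 502.1 -102.   232. ] (array([ 488.6, -100. ]), array([ 50.3, 111.6]), -2.1)
top [{'xy': [367.2, 290.9], 'p': 0.94}] [{'xy': [372.0, 301.5], 'p': 0.56}]
top collar 129 mean [471.4 -84.9 150.3] (array([468.3, -89.5]), array([57.4, 22.1]), 78.0)
top bar 343 mean [453.1 -86.2 235.4] (array([453.7, -87. ]), array([24. , 39.1]), -15.0)
```

View pics/chk.png

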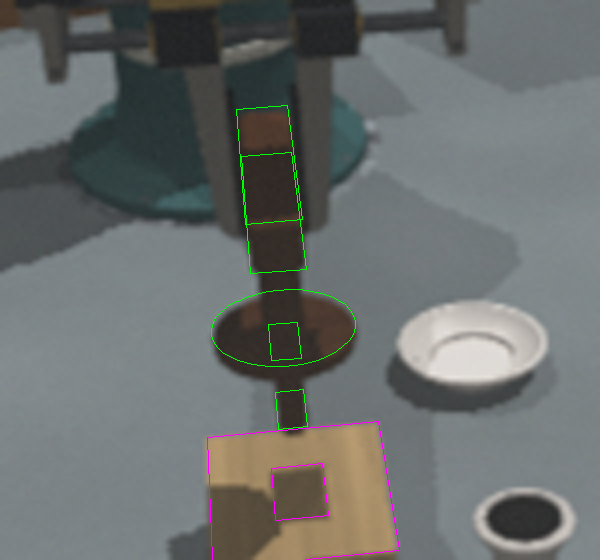

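The overlay matches: the tang sits at (291,410) along the block's axis, and the drawn hole outline lies on the real hole at (300,492). The offset is about 1 mm against 6 mm of clearance, so I'll lower it while watching the force.

```bash
python3 - <<'E'
from h import *
from cell import *
def s(l):
    o=readout.observe();print(l,round(o["t"],2),np.round(o["tcp_pos"],1),np.round(o["contact_force"],1),round(o["grip_width"]*92,1));return o
f0=np.array(s("start")["contact_force"])
ok=True
for z in (178,168,158,148,138,132,130,129,128,127,126.5):
    robot.servo_line([486.5,-97.5,z],feed=60 if z>132 else 15)
    o=s(z); df=np.array(o["contact_force"])-f0
    if np.linalg.norm(df)>8: ok=z<=130; break
print("ok",ok)
for n in("side",):
    p,d=read_camera(n);cv2.imwrite("pics/s3.png",cv2.resize(p[80:300,180:400,::-1],(550,550)))
E
```

```text
start 12.17 [487. -97. 215.] [ 1.1  0.6 -1.7] 23.9
178 12.93 [486.7 -97.3 178.1] [-0.4  0.  -1.1] 23.7
168 13.25 [486.2 -97.5 167.6] [-0.2  0.4 -1.3] 23.8
158 13.57 [486.2 -97.4 157.6] [ 0.5  0.4 -1.2] 24.0
148 13.88 [486.2 -97.4 147.6] [ 0.1  0.8 -1.7] 23.9
138 14.2 [486.2 -97.4 137.6] [ 0.1  0.2 -0.5] 23.7
132 14.75 [486.5 -97.5 132. ] [-0.2  0.  -1. ] 24.0
130 15.03 [486.4 -97.5 129.9] [ 0.3  0.5 -0.8] 23.6
129 15.28 [486.5 -97.5 129. ] [ 0.7  0.3 -1.2] 23.6
128 15.53 [486.5 -97.5 128. ] [ 0.2  0.6 -1.5] 23.7
127 15.78 [486.5 -97.5 127. ] [-0.8 -0.3 -1.9] 23.7
126.5 16.03 [486.6 -97.4 126.9] [-1.3  0.4  4.2] 24.2
ok True
```

View pics/s3.png

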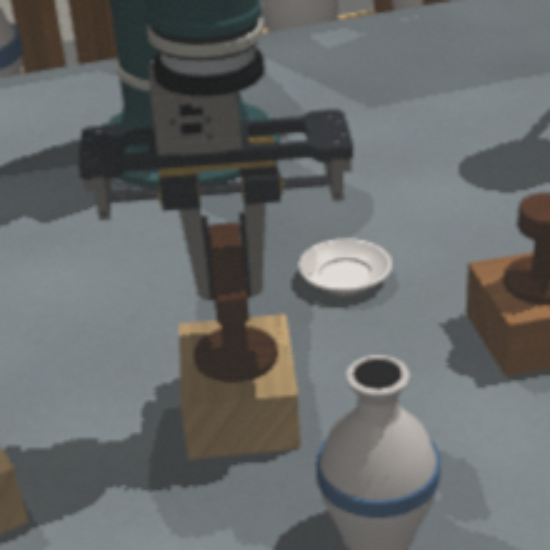

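The collar at (236,355) is on the block top, and contact came at the expected height. The vase at (378,450) is undisturbed. Releasing and retreating straight up.

```bash
python3 - <<'E'
from h import *
from cell import *
grip(0.8)
robot.servo_line([486.5,-97.5,290],feed=110)
robot.movep([440,-200,320],down(-15))
robot.hold(0.3)
o=readout.observe();print(o["t"],np.round(o["tcp_pos"],1),np.round(o["contact_force"],1))
p,d=read_camera("side");X=cloud("side",d)
for nm,c,a,b,r in(("collar",(487,-97),59,67,45),("bar",(487,-97),140,155,65),("vase",(667,-50),20,160,60)):
    P=X[pick(X,*c,r,a,b)];print(nm,len(P),rect(P),np.median(P[:,2]).round(1),P.min(0).round(0),P.max(0).round(0))
cv2.imwrite("pics/s4.png",cv2.resize(p[80:340,180:440,::-1],(550,550)))
E
```

```text
19.4083 [ 440.4 -198.8  319.9] [ 0.   0.4 -0.8]
collar 472 (array([487.4, -98.4]), array([66.9, 66.9]), -10.2) 62.6 [ 453. -132.   59.] [521. -65.  67.]
bar 435 (array([487.3, -98.3]), array([ 23.9, 111.8]), -14.9) 148.3 [ 432. -123.  140.] [543. -75. 151.]
vase 2592 (array([676.1, -55.8]), array([86.5, 67.2]), 68.5) 91.0 [631. -96.  20.] [710.  -8. 153.]
```

View pics/s4.png

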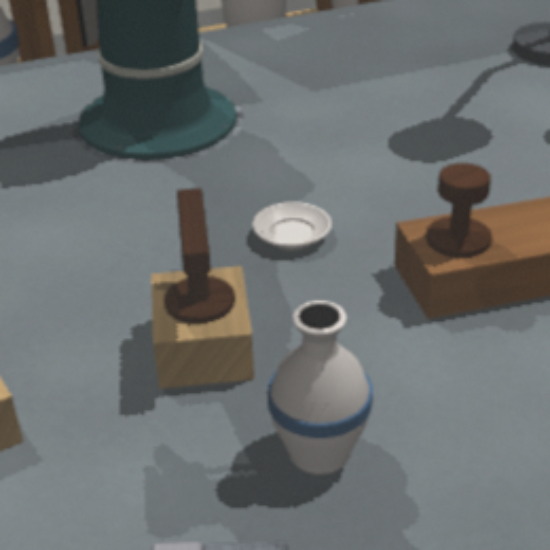

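The rest stands upright with its collar (200,298) flat on the block. Its top is at 148 mm and its yaw is -14.9°. The vase at (320,400) is where it was at the start.

```bash
python3 -c "
from cell import *
print(ticket.job_done())"
```

```text
the job is handed in; nothing more can be done
None
```

The wrist rest stands upright in the oblong-hole block with its collar flat and the gripper clear, the vase has not moved, and the job was handed in at about 19.5 s.

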